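# Unpack interleaved gears from a carton and pile up the spacers

### The job

Unpack the open carton: fold its half-raised flap right back over the outside, then take the stack apart from the top down. Put the two blue spacer plates in the grey tray in one squared-up pile, the first one taken at the bottom, and lay the two gears flat on the small black granite plate, side by side and fully on it. Set each piece down rather than dropping it, and leave the micrometer and the bolt on the table undisturbed.

Things in the scene. Friction and masses are not known exactly. Their poses are not given: they have to be found in the camera images.
- carton: Fixed cardboard carton, 158 x 158 mm outside, 55 mm high, walls and floor 4 mm; origin at the centre of its underside. One flap creases along y on its +x (far) rim; a short fixed flap hangs outside its -x wall, reaching 28 mm out. In its middle stands the stack, from the bottom: lower_gear, lower_spacer, upper_gear, upper_spacer, 44 mm high, top 7 mm below the rim.
- flap (a joint): Angle (rad) of the far flap about its crease: 0 closed flat, 1.57 upright, 3.0 (stop) folded right back outside. A stiff sheet 77 mm from crease to free edge, 152 mm wide, 3 mm thick; it stays at any angle where it is left (about 0.4 N at the free edge moves it). Starts between 0.8 and 1.15; folded right back means beyond 2.1.
- flap_hinge (a point): Middle of the flap's crease, on the carton's +x rim, 77 mm from the carton's centre, 55 mm above the worktop.
- flap_edge (a point): Middle of the flap's free edge, 77 mm from the crease.
- granite_top (a point): Centre of the top face of the small fixed black granite inspection plate, a flat stone block 160 mm (its x) x 110 mm (its y), top 28 mm above the worktop; room for the two gears beside each other along its x.
- tray_floor (a point): Centre of the inner floor of the fixed grey square tray for spacers, 130 x 130 mm outside, rim 8 mm above the worktop, walls 4 mm (inside 122 x 122 mm), floor 4 mm above the worktop. x and y along its sides.
- upper_spacer_c (a point): Centre (half-way up) of the upper spacer, the top piece of the stack: loose blue plastic square plate 60 x 60 x 8 mm with four small dark dots, about 50 g; x and y along its sides, z up. It overhangs the 52 mm gears by 4 mm on each side.
- upper_spacer: The same plate's body; origin at the centre of its underside.
- lower_spacer_c (a point): Centre (half-way up) of the lower spacer, the third from the top, between the two gears: loose blue plastic square plate 60 x 60 x 8 mm with four small dark dots, about 50 g; x and y along its sides, z up. It overhangs the 52 mm gears by 4 mm on each side.
- lower_spacer: The same plate's body; origin at the centre of its underside.
- upper_gear_c (a point): Centre (half-way up) of the upper gear, second from the top, between the spacers: loose steel spur gear lying flat, 52 mm across the teeth, 14 mm thick, about 160 g; z is its axis. Can be gripped across the teeth in any direction.
- upper_gear: The same gear's body; origin at the centre of its underside.
- lower_gear_c (a point): Centre (half-way up) of the lower gear, bottom piece, standing on the carton floor: loose steel spur gear lying flat, 52 mm across the teeth, 14 mm thick, about 160 g; z is its axis. Can be gripped across the teeth in any direction.
- lower_gear: The same gear's body; origin at the centre of its underside.
- micrometer_c (a point): Bystander: loose micrometer, 48 x 125 x 14 mm, lying on the worktop; centre. Leave alone.
- hex_bolt_c (a point): Bystander: loose steel hex bolt, 20 x 64 x 18 mm, lying on the worktop; centre. Leave alone.
Not all that is in view belongs to the job. What is shaped like the upper_spacer but orange or white is not meant.

How it is judged:
On the way, in this order (a step that is already met when the one before it is completed fails the run):
1. the flap is folded back outside (value of joint flap above 2.1 rad), for 0.2 s.
2. the upper spacer lies released in the tray (x of upper_spacer_c in the frame of tray_floor between -0.04 and 0.04 m and y of upper_spacer_c in the frame of tray_floor between -0.04 and 0.04 m and z of upper_spacer_c in the frame of tray_floor between 0.001 and 0.008 m and angle between upper_spacer_c's own z axis and vertical below 0.1 rad and linear speed of upper_spacer below 0.03 m/s and contact force between the fingers and upper_spacer below 0.1 N), for 0.2 s.
3. the upper gear lies released on the granite plate (x of upper_gear_c in the frame of granite_top between -0.068 and 0.068 m and y of upper_gear_c in the frame of granite_top between -0.043 and 0.043 m and z of upper_gear_c in the frame of granite_top between 0.003 and 0.011 m and angle between upper_gear_c's own z axis and vertical below 0.1 rad and linear speed of upper_gear below 0.03 m/s and contact force between the fingers and upper_gear below 0.1 N), for 0.2 s.
4. the lower spacer lies released on the upper spacer, squared up (all of step 2 and horizontal distance between upper_spacer_c and lower_spacer_c below 0.012 m and z of lower_spacer_c in the frame of upper_spacer_c between 0.005 and 0.011 m and (angle between the x axis of upper_spacer_c and the x axis of lower_spacer_c, either way round below 0.3 rad or angle between the x axis of upper_spacer_c and the y axis of lower_spacer_c, either way round below 0.3 rad) and angle between lower_spacer_c's own z axis and vertical below 0.1 rad and linear speed of lower_spacer below 0.03 m/s and contact force between the fingers and lower_spacer below 0.1 N), for 0.2 s.
At the end, for the whole second after the job is handed in: Flap beyond 2.1 rad. Upper spacer flat in the tray, within 40 mm of its centre each way; lower spacer on it, centres within 12 mm, sides parallel within 0.3 rad. Both gears flat on the granite, centres within 68 mm (its x) and 43 mm (its y) of its centre. All released, at rest, tilt under 0.1 rad (all of step 3 and all of step 4 and value of joint flap above 2.1 rad and x of lower_gear_c in the frame of granite_top between -0.068 and 0.068 m and y of lower_gear_c in the frame of granite_top between -0.043 and 0.043 m and z of lower_gear_c in the frame of granite_top between 0.003 and 0.011 m and angle between lower_gear_c's own z axis and vertical below 0.1 rad and linear speed of lower_gear below 0.03 m/s and contact force between the fingers and lower_gear below 0.1 N); the robot touches nothing.
It fails at once if a gear or spacer is dropped (falls freely faster than 0.7 m/s, about 25 mm) ((contact force between anything else and upper_spacer below 0.05 N and linear speed of upper_spacer above 0.7 m/s) or (contact force between anything else and upper_gear below 0.05 N and linear speed of upper_gear above 0.7 m/s) or (contact force between anything else and lower_spacer below 0.05 N and linear speed of lower_spacer above 0.7 m/s) or (contact force between anything else and lower_gear below 0.05 N and linear speed of lower_gear above 0.7 m/s)).
It fails at once if the micrometer is moved more than 20 mm (distance of micrometer_c from where it was at the start of the episode above 0.02 m).
It fails at once if the hex bolt is moved more than 20 mm (distance of hex_bolt_c from where it was at the start of the episode above 0.02 m).
It also fails if it takes over 72 s, if anything falls off the work surface, if the arm or the gripper's body presses on something with over 40 N, if the wrist force passes 120 N, or if a joint passes its speed limit or range.

### The arm

A 7-joint arm with a two-finger parallel gripper is mounted at the origin on a cart in front of the work surface, level with it; the furniture and walls round the work are solid. World frame = base frame: x ahead of the robot, y to its left, z up, the work surface at z = 0. Lengths are in m, angles in rad, forces in N, time in s.
With the tool pointing down it reaches from about 0.35 to 0.9 m from the base axis. Payload 8.1 kg.
Tool frame: the origin (TCP) lies on the centre line of the jaws, within the pads' length; the fingertips stand 19 mm ahead of it and the grasp point (between the pads) is the TCP; z points along the fingers, y is the direction in which the jaws open and shut (so a half turn about z gives the same grasp; the last joint's range is limited). The gripper opens to 92 mm and grips with 3 to 60 N. Pads are 19 mm wide; open, the fingers measure 130 mm over their backs; the gripper's body (75 mm by 190 mm) begins 47 mm behind the grasp point.
Start: joints at [1.16, 0.434, 0.025, 1.573, -0.012, 1.134, -0.075], TCP at [0.189, -0.596, 0.246] pointing down, gripper open.
Joint ranges: [-2.62, 2.62], [-0.44, 2.09], [-1.27, 1.32], [0.08, 2.57], [-1.32, 4.46], [0.12, 2], [-2.74, 2.74]. Speed limits (rad/s): [2.22, 2.22, 3.01, 3.01, 3.14, 3.14, 3.14].

### API

Orientations are given as a rotation vector (axis times angle).
In Python, from cell import monitor, imaging, workorder, outline_of gives the robot as it stands.
- The arm moves only by the tool move_arm, never from a script. Its argument "series" is a list of rows, each a list of 6 numbers: the shift along the world's x, y, z in cm, then the turn, a rotation vector about the world's x, y, z in degrees. A call has 1 to 8 rows; each row shifts and turns the commanded pose from where the row before left it; what a row does not reach is not made up. A row lasts 1/10 s, in which the tool goes at most 50 mm and 8.59 degrees, less where a joint would pass 70% of its speed; a pose out of reach is approached as far as the arm can. A call with a gripper value outside its range is refused whole. "grip" is the opening, from 0 (shut) to 1 (fully open), set as the call begins (left out, the last holds). The fingers move at their own pace and stop on an object; "force" is the grip in N (left out, the last holds). Time passes only in rows, so rows that do not move let the fingers close. It gives the time, the measured TCP pose, the force and the opening at its end, in the units of the state.
- monitor.observe(): the state, without advancing time (a new reading comes with each control period).
- imaging.get_image(name): name is "side" or "top" or "wrist"; returns a dict with "color" (420x560x3 uint8, red, green, blue), "fx", "fy", "cx", "cy" (pixels), "dist_coeffs" ([k1, k2, p1, p2, k3] as OpenCV has them; the pictures are not rectified), "rvec" (rotation vector, rad) and "tvec" (3), from world to camera coordinates, as OpenCV has them; the wrist camera has in their place "mount" (4x4, takes a point from camera to tool coordinates, whose origin is the TCP and whose axes are the flange's). Camera axes: x right, y down, z forward; pixel columns grow to the right and rows downward; lengths in m; the calibration is good to about 2 mm. A picture is of the moment at which its call begins: read the wrist's pose just before it. There is no depth.
- workorder.sign_off(): hands the job in, once; it reports no verdict.
Trained networks look in the newest picture that a camera, given by its name, has taken for a name from the list of things; names that differ only in an ending like _2 or _b are one class to them, and where a whole thing is asked for, a point or a joint stands for the part that bears it (a point fixed in the world has none). Each returns a list of dicts, best first, with "p" (0 to 1); they miss things now and then, are a little off and sometimes report something else, mostly with a low value. They report only what shows in the picture. A call takes as long as a camera call. They do not tell look-alikes from the thing itself.
- outline_of(camera, thing): "mask" (420x560 bool, what is visible of it) and "rect" ([left, top, width, height] in pixels, round what is visible of it).
The state is a dict: "clock": time; "joints": joint angles; "dq": joint speeds; "joint_efforts": joint torques, N m; "position": TCP position; "ee_rot": TCP orientation; "force": force on the tool from outside, world axes, zero at the start; "ft_torque": the same for the moment, N m; "width": opening from 0.0 (shut) to 1.0 (fully open).
Only numpy, scipy, OpenCV 4.12 (cv2) and the standard library are available. Lean on these libraries where they do the work, as an engineer would, in place of code of your own. Each camera call takes 0.05 s, during which the arm holds its last target. There are 200 camera calls.

## Working session

There is one attempt and no reset: what is moved stays moved. The work goes in short steps, Python scripts to look and compute and a tool call to move; the robot and the scene stay as the last step left them, time stands still between calls to the robot, and variables do not carry over. Pictures are saved under pics/ and viewed, about 8 in all and at most 12, crops included, and the job is handed in when it is done.

Besides the shell and the picture viewer there is one more tool, called by a JSON object that holds its "method" and its "body". move_arm: Moves the arm, as the interface text tells. Its arguments: {"type":"object","properties":{"series":{"type":"array"},"grip":{"type":"number"},"force":{"type":"number"}},"required":["series"]}

```bash
mkdir -p pics; ls
python3 - <<'E'
from cell import monitor, imaging
import cv2,numpy as np
s=monitor.observe(); print(s)
ims=[]
for n in("side","top"):
    d=imaging.get_image(n); print(n,{k:np.round(v,4).tolist() for k,v in d.items() if k!='color'})
    cv2.imwrite(f'pics/{n}0.png',d['color'][:,:,::-1])
E
```

```text
pics
{'clock': 0.0, 'joints': array([ 1.16039937,  0.43523824,  0.02496066,  1.57410611, -0.01159101,
        1.13401416, -0.07511533]), 'dq': array([ 9.58016036e-04,  1.57416112e-03, -8.31708535e-04, -7.35557246e-04,
        7.41379597e-04, -1.43951934e-05, -7.91309920e-04]), 'joint_efforts': array([ 5.41880872e-04, -6.67853165e+01,  9.84983481e-01, -3.14457715e+01,
       -6.07379386e-02,  4.32807428e-02,  1.48941836e-04]), 'position': array([ 0.18915121, -0.59517187,  0.24493186]), 'ee_rot': array([-3.10292549e+00, -4.81230070e-01,  6.20969546e-04]), 'force': array([ 0.8477184 , -0.26267159, -0.03445868]), 'ft_torque': array([ 0.00952926, -0.02832143, -0.01762585]), 'width': 1.0017587327364035}
side {'fx': 479.0951, 'fy': 479.0951, 'cx': 274.2321, 'cy': 205.4318, 'dist_coeffs': [-0.0583, 0.0, 0.0, 0.0, 0.0], 'rvec': [0.8355, -2.393, 1.3108], 'tvec': [0.3895, 0.299, 0.7506]}
top {'fx': 383.548, 'fy': 383.548, 'cx': 277.7262, 'cy': 201.092, 'dist_coeffs': [-0.0865, 0.0, 0.0, 0.0, 0.0], 'rvec': [2.1864, -2.1434, 0.1211], 'tvec': [-0.1124, 0.5774, 1.014]}
```

View pics/top0.png

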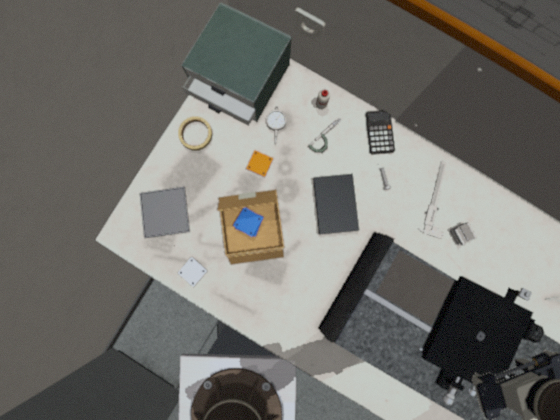

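View pics/side0.png

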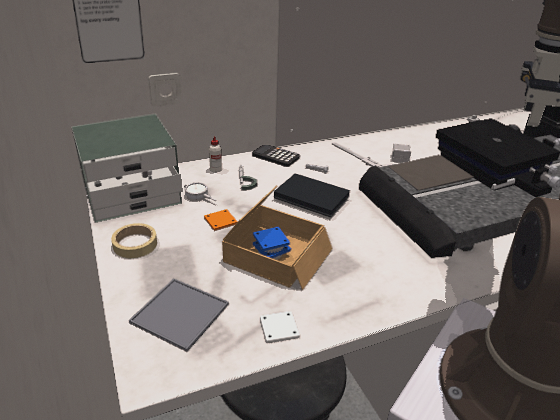

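The top view shows the carton at about (252,228) with its flap on the upper rim, the blue stack at (248,222), the grey tray at (165,212), the granite plate at (336,204), the micrometer at (323,135) and the bolt at (385,178). The orange (260,163) and white (193,271) plates are decoys. The side view agrees.

```bash
cat > h.py <<'E'
import numpy as np, cv2
from scipy.spatial.transform import Rotation as R
from cell import monitor, imaging, outline_of
def cam(d, s=None):
    K=np.array([[d['fx'],0,d['cx']],[0,d['fy'],d['cy']],[0,0,1]]); D=np.array(d['dist_coeffs'])
    if 'mount' in d:
        T=np.eye(4); T[:3,:3]=R.from_rotvec(s['ee_rot']).as_matrix(); T[:3,3]=s['position']
        W=np.linalg.inv(T@np.array(d['mount'])); Rm,t=W[:3,:3],W[:3,3]
    else: Rm=R.from_rotvec(d['rvec']).as_matrix(); t=np.array(d['tvec'])
    return K,D,Rm,t
def toworld(c,px,z):
    K,D,Rm,t=c
    u=cv2.undistortPoints(np.array(px,float).reshape(-1,1,2),K,D).reshape(-1,2)
    r=np.c_[u,np.ones(len(u))]@Rm; o=-Rm.T@t
    return o+r*((z-o[2])/r[:,2])[:,None]
def topix(c,P):
    K,D,Rm,t=c
    return cv2.projectPoints(np.array(P,float).reshape(-1,1,3),cv2.Rodrigues(Rm)[0],t,K,D)[0].reshape(-1,2)
def rect(c,mask,z):
    cs,_=cv2.findContours(mask.astype('u1'),cv2.RETR_EXTERNAL,cv2.CHAIN_APPROX_NONE)
    k=max(cs,key=cv2.contourArea).reshape(-1,2)
    w=toworld(c,k,z)[:,:2]
    (x,y),(a,b),th=cv2.minAreaRect((w*1000).astype('f4'))
    return np.round([x,y,a,b,th],1), w
E
python3 - <<'E'
from h import *
for n in("top","side"):
    d=imaging.get_image(n); c=cam(d)
    for th,z in(("upper_spacer",.055-.007),("tray_floor",.008),("granite_top",.028),("carton",.055),("flap",.07),("micrometer_c",.01),("hex_bolt_c",.01)):
        for o in outline_of(n,th)[:3]:
            print(n,th,round(o['p'],2),o['rect'],rect(c,o['mask'],z)[0])
E
```

```text
top upper_spacer 0.98 [176.0, 257.5, 33.6, 27.9] [386.4 122.1  58.4  59.3  50.2]
top upper_spacer 0.86 [233.4, 206.6, 29.1, 29.8] [520.1 -21.1  63.4  63.5  60.4]
top upper_spacer 0.56 [248.5, 152.6, 22.1, 26.4] [679.6 -48.   57.6  54.6  65.1]
top tray_floor 0.89 [142.9, 187.1, 47.5, 53.5] [545.7 216.6 128.1 131.3   9.4]
top granite_top 0.66 [312.2, 171.2, 48.1, 65.1] [ 574.8 -259.3  164.2  115.9    5.1]
top granite_top 0.43 [215.7, 191.2, 64.8, 20.1] [580.9 -14.3  40.2 164.7   8.5]
top carton 0.86 [219.7, 188.1, 63.6, 73.1] [507.5 -30.6 182.  159.1  10.1]
top flap 0.94 [214.7, 189.6, 64.3, 17.8] [576.9 -17.6  37.5 158.1   8.6]
top micrometer_c 0.66 [310.6, 120.4, 29.1, 31.0] [ 768.4 -237.5   44.4  118.3   46.6]
top hex_bolt_c 0.43 [379.6, 169.5, 9.8, 19.5] [ 651.1 -403.    59.3   15.7    9.9]
side upper_spacer 0.79 [205.4, 212.2, 31.9, 15.3] [646.9  -4.5  59.   62.   67.7]
side upper_spacer 0.76 [259.1, 310.0, 41.0, 32.1] [358.3 162.   56.2  59.5  50.7]
side upper_spacer 0.57 [253.5, 224.2, 34.5, 31.4] [518.1 -21.1  64.4  75.1  59. ]
side tray_floor 0.62 [129.9, 281.8, 99.3, 68.1] [543.4 220.3 134.8 133.5   9.4]
side granite_top 0.58 [273.3, 171.2, 76.0, 45.6] [ 572.8 -252.4  174.7  142.7    6.6]
side carton 0.83 [221.7, 189.0, 111.1, 102.3] [502.3 -45.  216.8 289.3   9.1]
side flap 0.52 [221.7, 188.5, 50.8, 52.4] [596.  -48.9  13.  218.4   9.2]
side micrometer_c 0.51 [239.5, 167.9, 19.8, 24.5] [ 766.6 -239.4   46.6  132.7   45.2]
side hex_bolt_c 0.65 [308.4, 165.7, 20.7, 6.6] [ 650.5 -401.5   59.5   30.8   30.4]
```

```bash
cat >> h.py <<'E'
def go(p, yaw, rows_per=None):
    """print cm/deg offset from the measured pose to TCP p (m), tool down, jaw line at yaw deg (mod 180)"""
    s=monitor.observe(); M=R.from_rotvec(s['ee_rot']).as_matrix()
    y=np.degrees(np.arctan2(M[1,1],M[0,1])); dy=(yaw-y+90)%180-90
    Y=np.radians(y+dy); yy=np.array([np.cos(Y),np.sin(Y),0]); z=np.array([0,0,-1.]); T=np.c_[np.cross(yy,z),yy,z]
    print('pos',s['position'].round(4),'jaw yaw',y.round(1),'tilt',np.degrees(np.arccos(-M[2,2])).round(2),'t',round(s['clock'],2),'j',s['joints'].round(2))
    print('shift cm',((np.array(p)-s['position'])*100).round(2),'turn deg',np.degrees(R.from_matrix(T@M.T).as_rotvec()).round(2))
E
python3 - <<'E'
from h import *
go([.48,-.03,.33],60.4)
go([.48,-.03,.33],-29.6)
d=imaging.get_image("wrist");print(d['mount'])
E
```

```text
pos [ 0.1893 -0.5956  0.2457] jaw yaw -72.4 tilt 0.0 t 0.9 j [ 1.16  0.43  0.03  1.57 -0.01  1.13 -0.08]
shift cm [29.07 56.56  8.43] turn deg [  0.    -0.   -47.23]
pos [ 0.1893 -0.5956  0.2457] jaw yaw -72.4 tilt 0.0 t 0.9 j [ 1.16  0.43  0.03  1.57 -0.01  1.13 -0.08]
shift cm [29.07 56.56  8.43] turn deg [ 0.    0.   42.77]
[[-1.21816653e-03 -9.61626859e-01 -2.74357979e-01  7.37567548e-02]
 [ 9.99998781e-01 -1.43938640e-03  6.05003629e-04 -2.35875979e-04]
 [-9.76694883e-04 -2.74356908e-01  9.61627440e-01 -1.39884674e-01]
 [ 0.00000000e+00  0.00000000e+00  0.00000000e+00  1.00000000e+00]]
```

{"method": "move_arm", "body": {"series": [[0, 0, 4, 0, 0, 0], [0, 0, 4.4, 0, 0, 0], [2, 4, 0, 0, 0, 5.8], [2, 4, 0, 0, 0, 5.8], [2, 4, 0, 0, 0, 5.8], [2, 4, 0, 0, 0, 5.8], [2, 4, 0, 0, 0, 5.8], [2, 4, 0, 0, 0, 5.8]], "grip": 0}}

```text
clock: 1.75
position: [0.3098, -0.3539, 0.33]
ee_rot: [2.815, 1.393, 0.0]
force: [1.1, -1.0, 0.6]
width: 0.356
```

{"method": "move_arm", "body": {"series": [[2, 4, 0, 0, 0, 5.8], [2, 4, 0, 0, 0, 5.8], [2, 4, 0, 0, 0, 5.8], [2, 4, 0, 0, 0, 5.8], [2, 4, 0, 0, 0, 5.8], [2, 4, 0, 0, 0, 5.8], [2, 4, 0, 0, 0, 5.8], [2, 4, 0, 0, 0, 5.8]]}}

```text
clock: 2.55
position: [0.4699, -0.034, 0.3301]
ee_rot: [2.039, 2.389, 0.001]
force: [1.1, -1.4, -0.0]
width: 0.004
```

Run:
```python
from h import *
go([.48,-.03,.33],8.6)
s=monitor.observe(); d=imaging.get_image("wrist"); c=cam(d,s)
cv2.imwrite('pics/w1.png',d['color'][:,:,::-1])
for th,z in(("upper_spacer",.048),("carton",.055),("flap",.055)):
    for o in outline_of("wrist",th)[:3]: print(th,round(o['p'],2),o['rect'],rect(c,o['mask'],z)[0])
```

```text
pos [ 0.4699 -0.034   0.3301] jaw yaw 9.0 tilt 0.06 t 2.55 j [ 0.47  0.17 -0.59  1.76  0.1   1.24  0.01]
shift cm [ 1.01  0.4  -0.01] turn deg [ 0.02  0.05 -0.44]
upper_spacer 0.96 [395.9, 173.7, 59.3, 53.0] [668.5 -38.8  53.6  57.3  67.6]
upper_spacer 0.76 [285.3, 141.5, 64.8, 61.9] [519.5 -22.   60.3  62.   60.8]
upper_spacer 0.72 [194.8, 1.1, 64.3, 63.5] [387.7 123.6  56.   55.6  52. ]
flap 0.64 [351.7, 114.5, 31.8, 142.5] [584.7 -31.8  31.4 176.    9.1]
```

View pics/w1.png

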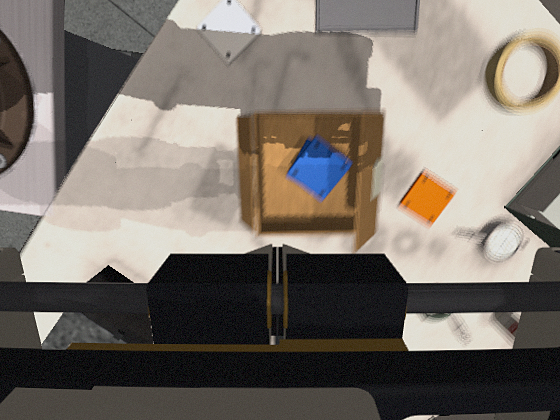

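The wrist view shows the blue upper spacer at about (319,168), with the flap on the right rim at x≈350-380. The spacer's measured position, (0.520,-0.022) m at yaw -29°, agrees with the top camera. Next I lower the closed fingers inside the carton and push the flap outward.

{"method": "move_arm", "body": {"series": [[0.5, 0.1, -3, 0, 0, 0], [0.5, 0.1, -3, 0, 0, 0], [0.5, 0.1, -3, 0, 0, 0], [0.5, 0.1, -3, 0, 0, 0], [0.5, 0.1, -3, 0, 0, 0], [0, 0.1, -3, 0, 0, 0], [0, 0.1, -3, 0, 0, 0], [0, 0.1, -2, 0, 0, 0]]}}

```text
clock: 3.55
position: [0.4931, -0.0298, 0.0979]
ee_rot: [-2.047, -2.382, 0.003]
force: [-0.1, -0.1, 0.1]
width: 0.01
```

{"method": "move_arm", "body": {"series": [[1.2, 0.18, 0, 0, 0, 0], [1.2, 0.18, 0, 0, 0, 0], [1.2, 0.18, 0, 0, 0, 0], [1.2, 0.18, 0, 0, 0, 0], [1.2, 0.18, 0, 0, 0, 0], [1.2, 0.18, 0, 0, 0, 0], [1.2, 0.18, 0, 0, 0, 0], [1.2, 0.18, 0, 0, 0, 0]]}}

```text
clock: 4.35
position: [0.5911, -0.0131, 0.0996]
ee_rot: [-2.044, -2.386, 0.001]
force: [-1.5, 0.0, -0.4]
width: 0.006
```

{"method": "move_arm", "body": {"series": [[1, 0.15, 0, 0, 0, 0], [1, 0.15, 0, 0, 0, 0], [1, 0.15, -0.2, 0, 0, 0], [1, 0.15, -0.3, 0, 0, 0], [1, 0.15, -0.3, 0, 0, 0], [0, 0, -0.2, 0, 0, 0], [0, 0, -0.2, 0, 0, 0], [0, 0, 0, 0, 0, 0]]}}

```text
clock: 5.15
position: [0.6398, -0.0058, 0.0873]
ee_rot: [-2.043, -2.386, 0.001]
force: [0.1, -0.1, 0.9]
width: 0.004
```

{"method": "move_arm", "body": {"series": [[0, 0, 3, 0, 0, 0], [-1.5, -0.2, 3, 0, 0, -5.4], [-1.5, -0.2, 3, 0, 0, -5.4], [-1.8, -0.2, 3, 0, 0, -5.4], [-1.8, -0.2, 2, 0, 0, -5.5], [-1.8, -0.3, 0, 0, 0, -5.5], [-1.8, -0.3, 0, 0, 0, -5.5], [-1.8, -0.4, 0, 0, 0, -5.5]], "grip": 1}}

```text
clock: 5.95
position: [0.5192, -0.0238, 0.2281]
ee_rot: [2.715, 1.58, 0.001]
force: [-0.4, 0.7, 0.2]
width: 0.653
```

Run:
```python
from h import *
go([.5195,-.022,.045],-29.2)
s=monitor.observe(); d=imaging.get_image("wrist"); c=cam(d,s)
cv2.imwrite('pics/w2.png',d['color'][:,:,::-1])
for th,z in(("upper_spacer",.048),("upper_gear",.040),("flap",.055)):
    for o in outline_of("wrist",th)[:3]: print(th,round(o['p'],2),o['rect'],rect(c,o['mask'],z)[0])
d=imaging.get_image("top");c=cam(d)
for th,z in(("flap",.06),("upper_spacer",.048)):
    for o in outline_of("top",th)[:3]: print(th,round(o['p'],2),o['rect'],rect(c,o['mask'],z)[0])
```

```text
pos [ 0.5192 -0.0238  0.2281] jaw yaw -29.6 tilt 0.04 t 5.95 j [ 0.26  0.31 -0.4   1.83  0.14  1.03 -0.71]
shift cm [  0.03   0.18 -18.31] turn deg [0.02 0.04 0.39]
upper_spacer 0.75 [244.8, 161.4, 64.7, 60.4] [519.8 -21.6  60.5  61.7  60.3]
upper_spacer 0.63 [60.6, 89.6, 60.3, 66.6] [400.8 121.4  54.1  55.9  51.1]
upper_spacer 0.58 [420.3, 93.2, 32.5, 52.4] [686.1 -38.3  47.3  29.1  68.1]
flap 0.63 [295.5, 16.6, 168.1, 195.8] [635.1 -14.1  83.  161.7   8.4]
flap 0.67 [248.3, 164.4, 26.9, 12.4] [658.3 -61.8  42.6  48.5  10.8]
upper_spacer 0.58 [251.3, 150.5, 20.6, 13.0] [697.7 -53.   33.4  54.5   1.3]
```

View pics/w2.png

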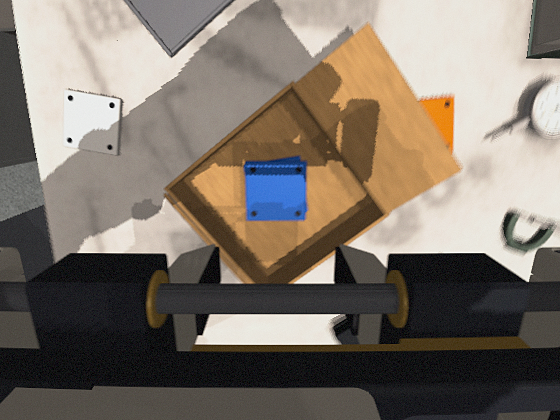

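The flap is folded right back: its 83 x 161 mm footprint lies outside the carton, in the picture at about (300-460, 25-210). The spacer face is at (276,191), and the lower spacer peeks out behind it. Now I grasp the upper spacer.

{"method": "move_arm", "body": {"series": [[0.05, 0.2, -3, 0, 0, 0], [0, 0, -3, 0, 0, 0], [0, 0, -3, 0, 0, 0], [0, 0, -3, 0, 0, 0], [0, 0, -2.5, 0, 0, 0], [0, 0, -2, 0, 0, 0], [0, 0, -1.4, 0, 0, 0], [0, 0, 0, 0, 0, 0]]}}

```text
clock: 7.1
position: [0.52, -0.0215, 0.0467]
ee_rot: [-2.709, -1.586, 0.004]
force: [-0.6, 0.4, 0.2]
width: 0.999
```

{"method": "move_arm", "body": {"series": [[0, 0, 0, 0, 0, 0], [0, 0, 0, 0, 0, 0], [0, 0, 0, 0, 0, 0], [0, 0, 0, 0, 0, 0], [0, 0, 0, 0, 0, 0], [0, 0, 0, 0, 0, 0], [0, 0, 0, 0, 0, 0]], "grip": 0, "force": 20}}

```text
clock: 7.8
position: [0.5212, -0.0218, 0.0492]
ee_rot: [2.711, 1.585, 0.001]
force: [-0.5, -0.4, 6.2]
width: 0.649
```

The tips sit 10 mm below the plate, too low for setting it down in the tray, so I open and regrasp higher.

{"method": "move_arm", "body": {"series": [[0, 0, 0, 0, 0, 0], [0, 0, 0, 0, 0, 0], [0, 0, 0.5, 0, 0, 0], [0, 0, 0.5, 0, 0, 0], [0, 0, 0, 0, 0, 0]], "grip": 0.8}}

```text
clock: 8.3
position: [0.5213, -0.0217, 0.0596]
ee_rot: [2.711, 1.585, 0.002]
force: [-0.5, -0.6, -0.4]
width: 0.802
```

{"method": "move_arm", "body": {"series": [[0, 0, 0, 0, 0, 0], [0, 0, 0, 0, 0, 0], [0, 0, 0, 0, 0, 0], [0, 0, 0, 0, 0, 0], [0, 0, 0, 0, 0, 0]], "grip": 0, "force": 20}}

```text
clock: 8.8
position: [0.5208, -0.0218, 0.0587]
ee_rot: [-2.712, -1.586, 0.0]
force: [0.2, 0.6, 0.9]
width: 0.652
```

{"method": "move_arm", "body": {"series": [[0, 0, 0.3, 0, 0, 0], [0, 0, 0.5, 0, 0, 0], [0, 0, 0.7, 0, 0, 0], [0, 0, 0, 0, 0, 0]]}}

```text
clock: 9.2
position: [0.5215, -0.0217, 0.0749]
ee_rot: [2.711, 1.585, 0.002]
force: [0.9, -0.7, -1.3]
width: 0.65
```

Run:
```python
from h import *
go([.545,.217,.12],-29.5)
s=monitor.observe(); d=imaging.get_image("wrist"); c=cam(d,s)
cv2.imwrite('pics/w3.png',d['color'][:,:,::-1])
for th,z in(("upper_spacer",.062),("upper_gear",.040)):
    for o in outline_of("wrist",th)[:3]: print(th,round(o['p'],2),o['rect'],rect(c,o['mask'],z)[0])
```

```text
pos [ 0.5215 -0.0217  0.0749] jaw yaw -29.4 tilt 0.1 t 9.2 j [ 0.2   0.51 -0.34  1.98  0.26  0.69 -0.82]
shift cm [ 2.35 23.87  4.51] turn deg [-0.    0.1  -0.13]
upper_spacer 0.89 [0.0, 91.8, 17.8, 94.2] [444.2  94.7  44.8   8.4  48.2]
upper_spacer 0.65 [215.9, 210.7, 126.0, 113.2] [526.9 -11.6  38.7  60.3  60.6]
upper_gear 0.62 [255.7, 204.7, 38.0, 2.5] [530.5   2.8   2.3   2.7  60.5]
```

View pics/w3.png

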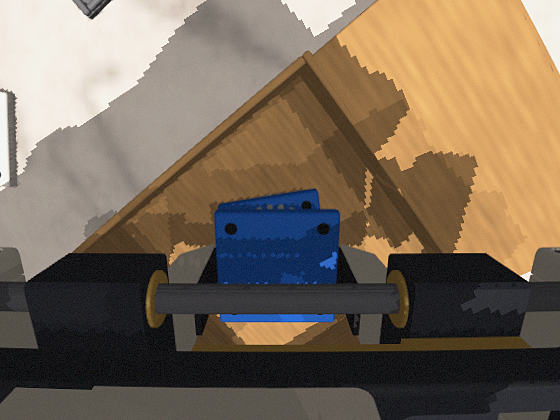

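{"method": "move_arm", "body": {"series": [[0, 0, 2, 0, 0, 0], [0, 0, 2.5, 0, 0, 0], [0.4, 4, 0, 0, 0, 0], [0.4, 4, 0, 0, 0, 0], [0.4, 4, 0, 0, 0, 0], [0.4, 4, 0, 0, 0, 0], [0.4, 4, 0, 0, 0, 0], [0.35, 3.9, 0, 0, 0, 0]]}}

```text
clock: 10.15
position: [0.5442, 0.2189, 0.1185]
ee_rot: [2.712, 1.586, -0.0]
force: [0.4, 0.9, -0.5]
width: 0.654
```

Run:
```python
from h import *
s=monitor.observe(); d=imaging.get_image("wrist"); c=cam(d,s)
for th,z in(("upper_spacer",.11),("tray_floor",.008)):
    for o in outline_of("wrist",th)[:3]: print(th,round(o['p'],2),o['rect'],rect(c,o['mask'],z)[0])
go([.545,.218,.024],-29.4)
```

```text
upper_spacer 0.96 [213.2, 207.2, 127.1, 117.0] [550.6 230.5  39.7  59.3  60.1]
tray_floor 0.63 [162.8, 92.8, 228.6, 154.4] [544.2 219.5 129.3 130.2   9.5]
pos [0.5436 0.221  0.1185] jaw yaw -29.1 tilt 0.1 t 10.3 j [-0.21  0.54 -0.38  1.79  0.25  0.86 -1.21]
shift cm [ 0.14 -0.3  -9.45] turn deg [-0.1  -0.02 -0.33]
```

{"method": "move_arm", "body": {"series": [[0, -0.2, -2.5, 0, 0, 0], [0, 0, -2.5, 0, 0, 0], [0, 0, -2, 0, 0, 0], [0, 0, -1.2, 0, 0, 0], [0, 0, -0.6, 0, 0, 0], [0, 0, -0.3, 0, 0, 0], [0, 0, 0, 0, 0, 0], [0, 0, 0, 0, 0, 0]]}}

```text
clock: 11.1
position: [0.5448, 0.2154, 0.0285]
ee_rot: [2.712, 1.585, 0.002]
force: [0.2, -0.1, -0.5]
width: 0.651
```

{"method": "move_arm", "body": {"series": [[0, 0, -0.2, 0, 0, 0], [0, 0, -0.2, 0, 0, 0], [0, 0, 0, 0, 0, 0]]}}

```text
clock: 11.4
position: [0.5443, 0.2152, 0.0237]
ee_rot: [2.712, 1.586, -0.0]
force: [0.2, -0.7, -0.6]
width: 0.649
```

{"method": "move_arm", "body": {"series": [[0, 0, 0, 0, 0, 0], [0, 0, 0, 0, 0, 0], [0, 0, 0, 0, 0, 0], [0, 0, 1.5, 0, 0, 0], [0, 0, 3.5, 0, 0, 0], [0, 0, 5, 0, 0, 0], [0, 0, 5, 0, 0, 0], [0, 0, 2, 0, 0, 0]], "grip": 0.85}}

```text
clock: 12.2
position: [0.5459, 0.2166, 0.2001]
ee_rot: [2.711, 1.586, 0.012]
force: [-0.4, -0.3, -0.1]
width: 0.848
```

Run:
```python
from h import *
s=monitor.observe(); d=imaging.get_image("wrist"); c=cam(d,s)
for th,z in(("upper_spacer",.012),):
    for o in outline_of("wrist",th)[:3]: print(th,round(o['p'],2),o['rect'],rect(c,o['mask'],z)[0])
go([.52,-.022,.228],-29.4)
```

```text
upper_spacer 0.96 [170.8, 316.1, 42.3, 30.6] [384.6 124.3  46.7  46.6  50.4]
upper_spacer 0.8 [242.9, 164.1, 65.0, 58.9] [543.6 215.6  61.2  61.6  60.5]
upper_spacer 0.61 [188.2, 102.9, 173.9, 167.7] [544.2 220.  129.1 129.    8.8]
pos [0.5461 0.2165 0.1989] jaw yaw -29.4 tilt 0.45 t 12.3 j [-0.18  0.45 -0.4   1.71  0.2   1.02 -1.17]
shift cm [ -2.61 -23.85   2.91] turn deg [-0.18  0.41 -0.03]
```

{"method": "move_arm", "body": {"series": [[-0.4, -3.4, 0.5, 0, 0, 0], [-0.4, -3.4, 0.5, 0, 0, 0], [-0.4, -3.4, 0.5, 0, 0, 0], [-0.4, -3.4, 0.5, 0, 0, 0], [-0.4, -3.4, 0.5, 0, 0, 0], [-0.3, -3.4, 0.4, 0, 0, 0], [-0.3, -3.4, 0, 0, 0, 0], [0, 0, 0, 0, 0, 0]]}}

```text
clock: 13.1
position: [0.5172, -0.0284, 0.2224]
ee_rot: [2.716, 1.575, -0.004]
force: [0.0, -0.5, 0.1]
width: 0.85
```

Run:
```python
from h import *
s=monitor.observe(); d=imaging.get_image("wrist"); c=cam(d,s)
cv2.imwrite('pics/w4.png',cv2.resize(d['color'][90:300,180:460,::-1],None,fx=2.5,fy=2.5))
for th,z in(("upper_gear",.040),("lower_spacer",.026)):
    for o in outline_of("wrist",th)[:4]: print(th,round(o['p'],2),o['rect'],rect(c,o['mask'],z)[0])
go([.52,-.022,.03],-29.4)
```

```text
upper_gear 0.88 [250.2, 158.5, 51.1, 56.7] [519.4 -22.3  51.6  50.8  28.6]
lower_spacer 0.91 [245.0, 154.0, 65.8, 57.8] [519.  -22.7  60.4  59.9  70. ]
pos [ 0.518  -0.0222  0.2226] jaw yaw -29.4 tilt 0.04 t 13.25 j [ 0.23  0.31 -0.37  1.84  0.13  1.01 -0.7 ]
shift cm [  0.2    0.02 -19.26] turn deg [-0.03 -0.03 -0.04]
```

View pics/w4.png

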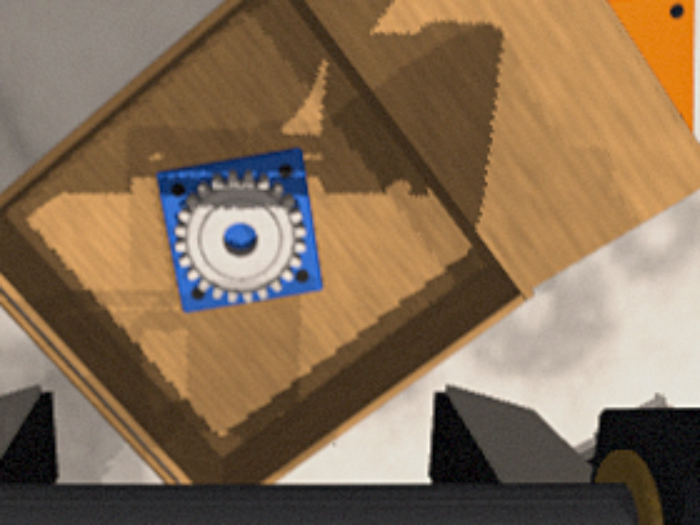

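The crop shows the gear at about (240,235) on the lower spacer, which is turned about 10° from the first one (yaw -20°). I grasp the gear across its teeth.

{"method": "move_arm", "body": {"series": [[0.15, 0, -3.5, 0, 0, 0], [0, 0, -3.5, 0, 0, 0], [0, 0, -3.5, 0, 0, 0], [0, 0, -3, 0, 0, 0], [0, 0, -2, 0, 0, 0], [0, 0, -1.3, 0, 0, 0], [0, 0, -0.6, 0, 0, 0], [0, 0, 0, 0, 0, 0]]}}

```text
clock: 14.05
position: [0.5198, -0.022, 0.0485]
ee_rot: [-2.711, -1.587, 0.001]
force: [-0.4, 0.1, 0.1]
width: 0.851
```

{"method": "move_arm", "body": {"series": [[0, 0, 0, 0, 0, 0], [0, 0, 0, 0, 0, 0], [0, 0, 0, 0, 0, 0], [0, 0, 0, 0, 0, 0], [0, 0, 0, 0, 0, 0], [0, 0, 0, 0, 0, 0]], "grip": 0, "force": 30}}

```text
clock: 14.65
position: [0.5201, -0.0228, 0.0492]
ee_rot: [2.712, 1.585, 0.001]
force: [-1.5, -1.0, 5.5]
width: 0.547
```

{"method": "move_arm", "body": {"series": [[0, 0, 0.3, 0, 0, 0], [0, 0, 0.7, 0, 0, 0], [0, 0, 1, 0, 0, 0], [0, 0, 1, 0, 0, 0], [0, 0, 0, 0, 0, 0]]}}

```text
clock: 15.15
position: [0.5209, -0.0227, 0.0805]
ee_rot: [2.711, 1.585, 0.004]
force: [0.3, 0.9, -2.4]
width: 0.548
```

Run:
```python
from h import *
go([.574+.033,-.257+.003,.15],-85)
```

```text
pos [ 0.5209 -0.0227  0.0805] jaw yaw -29.4 tilt 0.16 t 15.15 j [ 0.18  0.5  -0.32  1.98  0.24  0.69 -0.8 ]
shift cm [  8.61 -23.13   6.95] turn deg [  0.08   0.15 -55.62]
```

{"method": "move_arm", "body": {"series": [[0, 0, 3, 0, 0, 0], [0, 0, 4, 0, 0, 0], [1.2, -3.3, 0, 0, 0, -7.9], [1.2, -3.3, 0, 0, 0, -7.9], [1.2, -3.3, 0, 0, 0, -7.9], [1.2, -3.3, 0, 0, 0, -7.9], [1.2, -3.3, 0, 0, 0, -8], [1.2, -3.3, 0, 0, 0, -8]]}}

```text
clock: 15.95
position: [0.592, -0.2221, 0.1487]
ee_rot: [3.122, 0.348, -0.0]
force: [0.2, 0.6, -1.8]
width: 0.548
```

{"method": "move_arm", "body": {"series": [[1.2, -3.3, 0, 0, 0, -8], [0, 0, 0, 0, 0, 0], [0, 0, 0, 0, 0, 0]]}}

```text
clock: 16.25
position: [0.6035, -0.2544, 0.1482]
ee_rot: [-3.139, -0.137, 0.001]
force: [-0.8, 0.7, -1.7]
width: 0.548
```

Run:
```python
from h import *
s=monitor.observe(); d=imaging.get_image("wrist"); c=cam(d,s)
cv2.imwrite('pics/w5.png',d['color'][:,:,::-1])
for th,z in(("upper_gear",.13),("granite_top",.028)):
    for o in outline_of("wrist",th)[:3]: print(th,round(o['p'],2),o['rect'],rect(c,o['mask'],z)[0])
go([.607,-.254,.05],-85)
```

```text
upper_gear 0.66 [225.6, 212.5, 101.7, 105.8] [ 611.  -253.7   38.1   53.1    4.9]
granite_top 0.87 [207.9, 142.5, 142.1, 185.2] [ 613.8 -256.3   87.4  109.     6.6]
pos [ 0.6037 -0.2522  0.1486] jaw yaw -84.8 tilt 0.06 t 16.4 j [ 0.35  0.57 -0.05  1.6   0.03  0.97 -1.19]
shift cm [ 0.33 -0.18 -9.86] turn deg [-0.06 -0.02 -0.17]
```

View pics/w5.png

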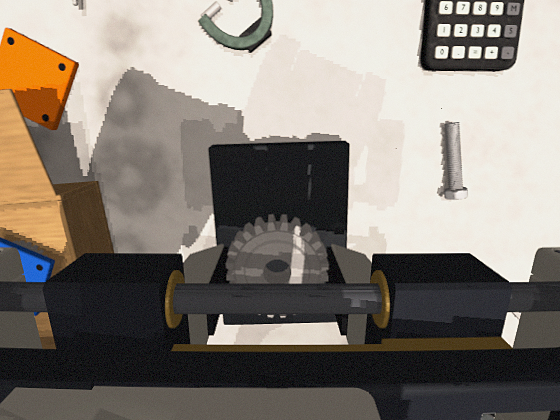

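The granite far edge is at row 142, and the held gear is over its far half at about (278,265). I lower the gear there.

{"method": "move_arm", "body": {"series": [[0.4, -0.4, -2.5, 0, 0, 0], [0, 0, -2.5, 0, 0, 0], [0, 0, -2, 0, 0, 0], [0, 0, -1.4, 0, 0, 0], [0, 0, -0.7, 0, 0, 0], [0, 0, -0.3, 0, 0, 0], [0, 0, 0, 0, 0, 0]]}}

```text
clock: 17.1
position: [0.6081, -0.2576, 0.0551]
ee_rot: [3.138, 0.138, 0.001]
force: [0.4, -0.2, -1.2]
width: 0.549
```

{"method": "move_arm", "body": {"series": [[0, 0, -0.2, 0, 0, 0], [0, 0, -0.1, 0, 0, 0], [0, 0, 0, 0, 0, 0]]}}

```text
clock: 17.4
position: [0.608, -0.2579, 0.0521]
ee_rot: [3.138, 0.138, 0.001]
force: [-0.6, -0.0, -2.3]
width: 0.55
```

{"method": "move_arm", "body": {"series": [[0, 0, -0.1, 0, 0, 0], [0, 0, 0, 0, 0, 0]]}}

```text
clock: 17.6
position: [0.6081, -0.2579, 0.0514]
ee_rot: [3.138, 0.138, 0.001]
force: [-1.7, 0.0, 3.8]
width: 0.545
```

Contact: the force changed from -2 to +4 N. I release, rise and go back to the stack with the jaw at -20° for the lower spacer.

{"method": "move_arm", "body": {"series": [[0, 0, 0, 0, 0, 0], [0, 0, 0, 0, 0, 0], [0, 0, 0, 0, 0, 0], [0, 0, 1.5, 0, 0, 0], [0, 0, 3.5, 0, 0, 0], [0, 0, 4, 0, 0, 0], [0, 0, 4, 0, 0, 0], [0, 0, 3, 0, 0, 0]], "grip": 0.85}}

```text
clock: 18.4
position: [0.6085, -0.258, 0.2149]
ee_rot: [3.137, 0.138, 0.005]
force: [0.4, -0.9, 0.5]
width: 0.849
```

Run:
```python
from h import *
s=monitor.observe(); d=imaging.get_image("wrist"); c=cam(d,s)
for th,z in(("upper_gear",.042),("granite_top",.028)):
    for o in outline_of("wrist",th)[:3]: print(th,round(o['p'],2),o['rect'],rect(c,o['mask'],z)[0])
d=imaging.get_image("side"); c=cam(d)
for th,z in(("upper_gear",.042),("granite_top",.028)):
    for o in outline_of("side",th)[:3]: print(th,round(o['p'],2),o['rect'],rect(c,o['mask'],z)[0])
go([.519,-.0225,.21],-20)
```

```text
upper_gear 0.71 [250.4, 166.9, 53.6, 55.7] [ 608.6 -257.3   50.5   50.4    4.9]
upper_gear 0.56 [0.5, 97.1, 97.5, 98.4] [635.4 -28.6  80.7 101.9   9.3]
upper_gear 0.35 [62.3, 224.6, 12.9, 4.8] [558.6 -48.4   8.6   2.5  75.2]
granite_top 0.74 [27.2, 217.9, 63.2, 41.3] [527.5 -27.7  61.   53.6  69.7]
granite_top 0.65 [218.5, 140.8, 116.3, 144.4] [ 582.6 -259.6  151.3  110.5    6. ]
upper_gear 0.55 [292.3, 179.5, 21.8, 9.4] [ 603.7 -254.2   48.    69.9   35.9]
granite_top 0.8 [273.7, 172.8, 75.1, 42.6] [ 569.9 -253.1  172.4  147.1    6. ]
pos [ 0.6072 -0.2575  0.2101] jaw yaw -85.0 tilt 0.09 t 18.7 j [ 0.35  0.52 -0.05  1.52  0.03  1.1  -1.19]
shift cm [-8.82e+00  2.35e+01 -1.00e-02] turn deg [ 2.000e-02 -9.000e-02  6.496e+01]
```

{"method": "move_arm", "body": {"series": [[-1.1, 2.9, 0, 0, 0, 8.1], [-1.1, 2.9, 0, 0, 0, 8.1], [-1.1, 3, 0, 0, 0, 8.1], [-1.1, 3, 0, 0, 0, 8.1], [-1.1, 3, 0, 0, 0, 8.1], [-1.1, 3, 0, 0, 0, 8.1], [-1.1, 2.9, 0, 0, 0, 8.1], [-1.1, 2.8, 0, 0, 0, 8.2]]}}

```text
clock: 19.5
position: [0.5184, -0.0215, 0.2096]
ee_rot: [-2.568, -1.808, 0.003]
force: [0.3, 0.2, 0.2]
width: 0.852
```

{"method": "move_arm", "body": {"series": [[0, 0, 0, 0, 0, 0], [0, 0, 0, 0, 0, 0]]}}

```text
clock: 19.7
position: [0.5192, -0.0226, 0.21]
ee_rot: [-2.574, -1.8, 0.002]
force: [0.2, 0.1, 0.1]
width: 0.847
```

Run:
```python
from h import *
s=monitor.observe(); d=imaging.get_image("wrist"); c=cam(d,s)
for th,z in(("lower_spacer",.026),):
    for o in outline_of("wrist",th)[:4]:
        r=rect(c,o['mask'],z)[0];print(th,round(o['p'],2),o['rect'],r)
        if abs(r[0]-519)<15: go([r[0]/1000,r[1]/1000,.0455],r[4]-90)
```

```text
lower_spacer 0.96 [248.8, 165.1, 62.4, 56.9] [519.  -22.7  60.3  59.9  69.9]
pos [ 0.5198 -0.0239  0.2101] jaw yaw -20.2 tilt 0.07 t 19.8 j [ 0.24  0.33 -0.39  1.85  0.15  0.99 -0.56]
shift cm [ -0.08   0.12 -16.46] turn deg [ 0.03 -0.06  0.13]
```

{"method": "move_arm", "body": {"series": [[0, 0.05, -3.5, 0, 0, 0], [0, 0, -3.5, 0, 0, 0], [0, 0, -3.5, 0, 0, 0], [0, 0, -2.8, 0, 0, 0], [0, 0, -2, 0, 0, 0], [0, 0, -1.3, 0, 0, 0], [0, 0, -0.6, 0, 0, 0], [0, 0, 0, 0, 0, 0]]}}

```text
clock: 20.6
position: [0.5198, -0.0227, 0.0383]
ee_rot: [-2.575, -1.799, 0.001]
force: [-0.1, -0.1, -0.2]
width: 0.85
```

{"method": "move_arm", "body": {"series": [[0, 0, 0, 0, 0, 0], [0, 0, 0, 0, 0, 0], [0, 0, 0, 0, 0, 0], [0, 0, 0, 0, 0, 0], [0, 0, 0, 0, 0, 0]], "grip": 0, "force": 20}}

```text
clock: 21.1
position: [0.5204, -0.0223, 0.0395]
ee_rot: [2.574, 1.8, 0.002]
force: [-0.8, -0.1, 7.2]
width: 0.648
```

{"method": "move_arm", "body": {"series": [[0, 0, 0.3, 0, 0, 0], [0, 0, 0.7, 0, 0, 0], [0, 0, 2, 0, 0, 0], [0, 0, 3, 0, 0, 0], [0, 0, 3, 0, 0, 0], [0, 0, 0, 0, 0, 0]]}}

```text
clock: 21.7
position: [0.5221, -0.0219, 0.1328]
ee_rot: [2.572, 1.798, 0.008]
force: [-0.8, -0.1, -0.9]
width: 0.647
```

Run:
```python
from h import *
go([.5443,.2156,.12],-29.4)
s=monitor.observe(); d=imaging.get_image("wrist"); c=cam(d,s)
for th,z in(("lower_spacer",s['position'][2]-.0115),("lower_gear",.018)):
    for o in outline_of("wrist",th)[:3]: print(th,round(o['p'],2),o['rect'],rect(c,o['mask'],z)[0])
```

```text
pos [ 0.5221 -0.0219  0.1328] jaw yaw -20.1 tilt 0.37 t 21.7 j [ 0.22  0.43 -0.37  1.94  0.21  0.81 -0.61]
shift cm [ 2.22 23.75 -1.28] turn deg [ 0.02  0.37 -9.33]
lower_spacer 0.96 [218.0, 213.3, 122.5, 104.8] [526.  -10.8  37.9  58.6  69.8]
lower_gear 0.69 [243.5, 177.2, 66.0, 35.2] [526.7  -7.7  26.1  50.9  67.8]
```

{"method": "move_arm", "body": {"series": [[0.3, 3.4, 0, 0, 0, -1.5], [0.3, 3.4, 0, 0, 0, -1.5], [0.3, 3.4, 0, 0, 0, -1.5], [0.3, 3.4, 0, 0, 0, -1.5], [0.3, 3.4, 0, 0, 0, -1.5], [0.3, 3.4, 0, 0, 0, -1.5], [0.3, 3.3, 0, 0, 0, -0.3], [0, 0, 0, 0, 0, 0]]}}

```text
clock: 22.65
position: [0.5393, 0.2207, 0.1276]
ee_rot: [-2.704, -1.593, 0.0]
force: [0.5, -0.6, -0.4]
width: 0.65
```

{"method": "move_arm", "body": {"series": [[0, 0, 0, 0, 0, 0]]}}

```text
clock: 22.75
position: [0.5398, 0.2152, 0.1273]
ee_rot: [-2.71, -1.589, 0.004]
force: [0.2, 0.1, -1.1]
width: 0.65
```

Run:
```python
from h import *
for i in range(2):
    go([.5443,.2153,.0325],-29.4)
    s=monitor.observe(); d=imaging.get_image("wrist"); c=cam(d,s)
    for o in outline_of("wrist","lower_spacer")[:3]: print(round(o['p'],2),o['rect'],rect(c,o['mask'],.112)[0])
```

```text
pos [0.5398 0.2152 0.1273] jaw yaw -29.2 tilt 0.15 t 22.75 j [-0.23  0.52 -0.34  1.79  0.22  0.87 -1.18]
shift cm [ 0.45  0.01 -9.48] turn deg [ 0.06 -0.14 -0.15]
0.74 [216.1, 212.2, 124.7, 107.2] [544.4 223.9  39.4  60.   60.7]
pos [0.5404 0.2132 0.1277] jaw yaw -29.4 tilt 0.14 t 22.85 j [-0.23  0.51 -0.34  1.79  0.22  0.87 -1.18]
shift cm [ 0.39  0.21 -9.52] turn deg [ 0.1  -0.1   0.02]
0.83 [217.7, 211.1, 122.5, 107.7] [545.1 221.9  40.   60.5  60.4]
```

{"method": "move_arm", "body": {"series": [[0.4, 0.1, -2.5, 0, 0, 0], [0, 0, -2.5, 0, 0, 0], [0, 0, -2, 0, 0, 0], [0, 0, -1, 0, 0, 0], [0, 0, -0.6, 0, 0, 0], [0, 0, -0.3, 0, 0, 0], [0, 0, 0, 0, 0, 0]]}}

```text
clock: 23.65
position: [0.5451, 0.2157, 0.0401]
ee_rot: [2.712, 1.585, 0.001]
force: [0.2, 0.0, -0.4]
width: 0.647
```

{"method": "move_arm", "body": {"series": [[0, 0, -0.2, 0, 0, 0], [0, 0, -0.2, 0, 0, 0], [0, 0, 0, 0, 0, 0]]}}

```text
clock: 23.95
position: [0.5449, 0.2157, 0.0359]
ee_rot: [2.712, 1.586, 0.0]
force: [0.4, 0.1, -1.1]
width: 0.651
```

{"method": "move_arm", "body": {"series": [[0, 0, -0.1, 0, 0, 0], [0, 0, -0.1, 0, 0, 0], [0, 0, 0, 0, 0, 0]]}}

```text
clock: 24.25
position: [0.5448, 0.2158, 0.0337]
ee_rot: [2.712, 1.586, 0.0]
force: [0.8, -0.3, -0.2]
width: 0.65
```

{"method": "move_arm", "body": {"series": [[0, 0, -0.1, 0, 0, 0], [0, 0, 0, 0, 0, 0]]}}

```text
clock: 24.45
position: [0.5449, 0.2158, 0.0335]
ee_rot: [2.712, 1.586, 0.0]
force: [-2.9, -2.2, 9.3]
width: 0.647
```

Contact. I release, rise and check.

{"method": "move_arm", "body": {"series": [[0, 0, 0, 0, 0, 0], [0, 0, 0, 0, 0, 0], [0, 0, 0, 0, 0, 0], [0, 0, 1.5, 0, 0, 0], [0, 0, 3.5, 0, 0, 0], [0, 0, 5, 0, 0, 0], [0, 0, 5, 0, 0, 0], [0, 0, 2, 0, 0, 0]], "grip": 0.85}}

```text
clock: 25.25
position: [0.5464, 0.2171, 0.209]
ee_rot: [2.711, 1.586, 0.012]
force: [0.8, 0.5, -0.5]
width: 0.85
```

Run:
```python
from h import *
s=monitor.observe(); d=imaging.get_image("wrist"); c=cam(d,s)
cv2.imwrite('pics/w6.png',d['color'][:,:,::-1])
for o in outline_of("wrist","lower_spacer")[:3]: print(round(o['p'],2),o['rect'],rect(c,o['mask'],.020)[0])
go([.5195,-.0225,.21],-29.4)
```

```text
0.76 [248.1, 169.2, 59.5, 54.3] [543.4 215.   61.4  60.5  60.5]
pos [0.5466 0.2169 0.2078] jaw yaw -29.4 tilt 0.44 t 25.35 j [-0.21  0.43 -0.36  1.7   0.18  1.03 -1.14]
shift cm [ -2.71 -23.94   0.22] turn deg [-0.18  0.4  -0.03]
```

View pics/w6.png

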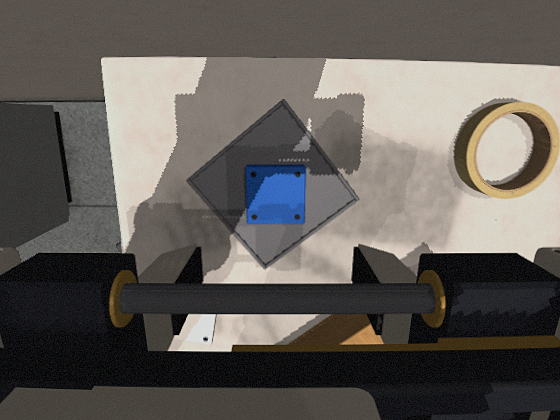

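The pile looks squared, at about (276,194) near the middle of the tray, and measures (543,215) mm. Next is the lower gear.

{"method": "move_arm", "body": {"series": [[-0.4, -3.4, 0, 0, 0, 0], [-0.4, -3.4, 0, 0, 0, 0], [-0.4, -3.4, 0, 0, 0, 0], [-0.4, -3.4, 0, 0, 0, 0], [-0.4, -3.4, 0, 0, 0, 0], [-0.4, -3.4, 0, 0, 0, 0], [-0.3, -3.5, 0, 0, 0, 0], [0, 0, 0, 0, 0, 0]]}}

```text
clock: 26.15
position: [0.5166, -0.0291, 0.2022]
ee_rot: [2.716, 1.575, -0.005]
force: [-0.5, 0.0, -0.0]
width: 0.847
```

{"method": "move_arm", "body": {"series": [[0, 0, 0, 0, 0, 0], [0, 0, 0, 0, 0, 0]]}}

```text
clock: 26.35
position: [0.5177, -0.0221, 0.2026]
ee_rot: [-2.71, -1.587, -0.0]
force: [-0.1, 1.1, 0.7]
width: 0.853
```

Run:
```python
from h import *
s=monitor.observe(); d=imaging.get_image("wrist"); c=cam(d,s)
for o in outline_of("wrist","lower_gear")[:3]: print(round(o['p'],2),o['rect'],rect(c,o['mask'],.018)[0])
go([.519,-.0225,.027],-29.4)
```

```text
0.94 [255.6, 161.9, 52.9, 54.9] [521.2 -20.4  52.3  51.2  41.4]
pos [ 0.5178 -0.0218  0.2027] jaw yaw -29.2 tilt 0.03 t 26.45 j [ 0.19  0.33 -0.32  1.87  0.12  0.96 -0.69]
shift cm [  0.12  -0.07 -17.57] turn deg [-0.03 -0.01 -0.16]
```

{"method": "move_arm", "body": {"series": [[0.25, 0.05, -3.5, 0, 0, 0], [0, 0, -3.5, 0, 0, 0], [0, 0, -3.5, 0, 0, 0], [0, 0, -3, 0, 0, 0], [0, 0, -2, 0, 0, 0], [0, 0, -1.2, 0, 0, 0], [0, 0, -0.8, 0, 0, 0], [0, 0, 0, 0, 0, 0]]}}

```text
clock: 27.25
position: [0.5202, -0.0223, 0.0273]
ee_rot: [-2.711, -1.587, 0.001]
force: [-0.2, 0.3, 0.8]
width: 0.851
```

{"method": "move_arm", "body": {"series": [[0, 0, 0, 0, 0, 0], [0, 0, 0, 0, 0, 0], [0, 0, 0, 0, 0, 0], [0, 0, 0, 0, 0, 0], [0, 0, 0, 0, 0, 0], [0, 0, 0, 0, 0, 0]], "grip": 0, "force": 30}}

```text
clock: 27.85
position: [0.5207, -0.0228, 0.0283]
ee_rot: [2.712, 1.585, 0.001]
force: [-0.9, -1.5, 6.4]
width: 0.551
```

{"method": "move_arm", "body": {"series": [[0, 0, 0.3, 0, 0, 0], [0, 0, 0.7, 0, 0, 0], [0, 0, 2, 0, 0, 0], [0, 0, 3, 0, 0, 0], [0, 0, 3, 0, 0, 0], [0, 0, 3, 0, 0, 0], [0, 0, 0, 0, 0, 0]]}}

```text
clock: 28.55
position: [0.5225, -0.0225, 0.1518]
ee_rot: [2.709, 1.584, 0.009]
force: [0.3, 0.4, -1.2]
width: 0.548
```

Run:
```python
from h import *
go([.5435,-.263,.14],-84.5)
```

```text
pos [ 0.5225 -0.0225  0.1518] jaw yaw -29.4 tilt 0.38 t 28.55 j [ 0.18  0.39 -0.31  1.92  0.16  0.84 -0.73]
shift cm [  2.1  -24.05  -1.18] turn deg [  0.18   0.35 -55.13]
```

Run:
```python
from h import *
d=imaging.get_image("top"); c=cam(d)
for z in(0,.1):print(toworld(c,[[377,234],[393,238],[358,258]],z).round(3).tolist())
cv2.imwrite('pics/t7.png',cv2.resize(d['color'][120:320,180:460,::-1],None,fx=2.5,fy=2.5))
```

```text
[[0.496, -0.381, 0.0], [0.485, -0.427, 0.0], [0.428, -0.327, 0.0]]
[[0.493, -0.355, 0.1], [0.483, -0.396, 0.1], [0.432, -0.306, 0.1]]
```

View pics/t7.png

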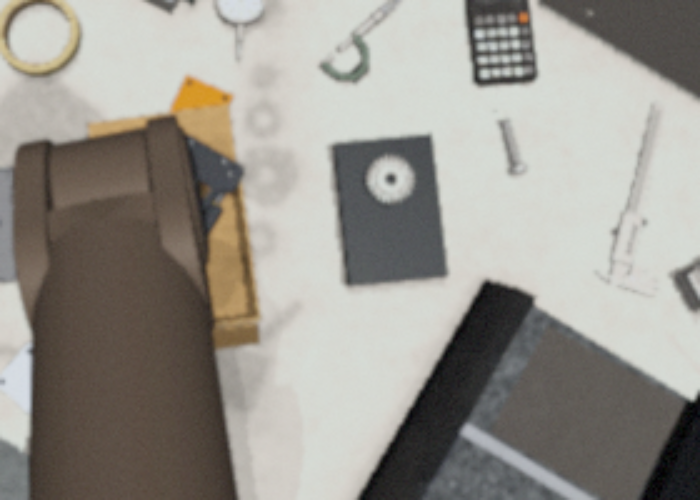

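The granite plate is clear except for gear one at (390,180) in the crop. The black roll's corner is at about x=0.495, so I keep the second gear at x≈0.547.

{"method": "move_arm", "body": {"series": [[0.4, -3.3, 0, 0, 0, -7.9], [0.4, -3.3, 0, 0, 0, -7.9], [0.4, -3.3, 0, 0, 0, -7.9], [0.4, -3.3, 0, 0, 0, -7.9], [0.3, -3.4, 0, 0, 0, -7.9], [0.3, -3.4, 0, 0, 0, -7.8], [0.3, -3.4, 0, 0, 0, -7.8], [0, 0, 0, 0, 0, 0]]}}

```text
clock: 29.4
position: [0.5437, -0.2627, 0.1464]
ee_rot: [3.136, 0.134, -0.004]
force: [-0.7, 0.4, -2.4]
width: 0.547
```

{"method": "move_arm", "body": {"series": [[0, 0, 0, 0, 0, 0], [0, 0, 0, 0, 0, 0]]}}

```text
clock: 29.6
position: [0.5449, -0.2553, 0.1468]
ee_rot: [-3.136, -0.155, 0.002]
force: [0.3, 0.2, -2.4]
width: 0.549
```

Run:
```python
from h import *
s=monitor.observe(); d=imaging.get_image("wrist"); c=cam(d,s)
for th,z in(("granite_top",.028),("upper_gear",.042)):
    for o in outline_of("wrist",th)[:3]: print(th,round(o['p'],2),o['rect'],rect(c,o['mask'],z)[0])
go([.547,-.258,.052],-84.5)
```

```text
granite_top 0.61 [210.2, 62.6, 152.1, 203.4] [ 584.  -259.7  144.8  109.9    6.3]
upper_gear 0.86 [253.3, 89.9, 73.3, 80.4] [ 608.  -257.7   51.4   51.2   46.8]
upper_gear 0.35 [462.6, 49.3, 23.9, 84.4] [ 649.7 -384.1   56.9   16.3   13.8]
pos [ 0.5454 -0.2554  0.1475] jaw yaw -84.3 tilt 0.04 t 29.75 j [ 0.36  0.49 -0.02  1.74  0.01  0.91 -1.13]
shift cm [ 0.16 -0.26 -9.55] turn deg [-0.04 -0.02 -0.16]
```

{"method": "move_arm", "body": {"series": [[0.15, -0.4, -2.5, 0, 0, 0], [0, 0, -2.5, 0, 0, 0], [0, 0, -2, 0, 0, 0], [0, 0, -1.3, 0, 0, 0], [0, 0, -0.6, 0, 0, 0], [0, 0, -0.2, 0, 0, 0], [0, 0, 0, 0, 0, 0]]}}

```text
clock: 30.45
position: [0.5473, -0.2608, 0.0572]
ee_rot: [3.138, 0.152, 0.001]
force: [0.3, -0.3, -2.1]
width: 0.543
```

{"method": "move_arm", "body": {"series": [[0, 0, -0.2, 0, 0, 0], [0, 0, -0.1, 0, 0, 0], [0, 0, 0, 0, 0, 0]]}}

```text
clock: 30.75
position: [0.547, -0.2608, 0.054]
ee_rot: [3.138, 0.151, 0.001]
force: [0.3, 0.2, -1.4]
width: 0.549
```

{"method": "move_arm", "body": {"series": [[0, 0, -0.1, 0, 0, 0], [0, 0, 0, 0, 0, 0]]}}

```text
clock: 30.95
position: [0.5468, -0.2607, 0.0527]
ee_rot: [3.138, 0.152, -0.0]
force: [0.4, 0.5, -1.8]
width: 0.549
```

{"method": "move_arm", "body": {"series": [[0, 0, -0.1, 0, 0, 0], [0, 0, 0, 0, 0, 0]]}}

```text
clock: 31.15
position: [0.5469, -0.2608, 0.0523]
ee_rot: [3.138, 0.151, 0.0]
force: [-2.1, 0.9, 4.7]
width: 0.547
```

{"method": "move_arm", "body": {"series": [[0, 0, 0, 0, 0, 0], [0, 0, 0, 0, 0, 0]]}}

```text
clock: 31.35
position: [0.5469, -0.2608, 0.0523]
ee_rot: [3.138, 0.151, 0.0]
force: [-1.9, 0.3, 5.3]
width: 0.544
```

{"method": "move_arm", "body": {"series": [[0, 0, 0, 0, 0, 0], [0, 0, 0, 0, 0, 0], [0, 0, 0, 0, 0, 0], [0, 0, 1.5, 0, 0, 0], [0, 0, 3.5, 0, 0, 0], [0, 0, 5, 0, 0, 0], [0, 0, 5, 0, 0, 0], [0, 0, 5, 0, 0, 0]], "grip": 0.85}}

```text
clock: 32.15
position: [0.5465, -0.2606, 0.255]
ee_rot: [3.138, 0.152, 0.001]
force: [1.9, -0.3, 0.0]
width: 0.849
```

{"method": "move_arm", "body": {"series": [[-2, -3, 3, 0, 0, 0], [-2, -3, 3, 0, 0, 0], [-3, -3, 0, 0, 0, 0], [-3, -3, 0, 0, 0, 0], [0, 0, 0, 0, 0, 0], [0, 0, 0, 0, 0, 0]]}}

```text
clock: 32.75
position: [0.4459, -0.3815, 0.3128]
ee_rot: [3.138, 0.147, 0.001]
force: [0.5, -0.2, 0.1]
width: 0.849
```

Run:
```python
from h import *
print(monitor.observe()['position'])
for n in("top","side"):
    d=imaging.get_image(n); c=cam(d)
    cv2.imwrite(f'pics/{n}8.png',d['color'][:,:,::-1])
    for th,z in(("upper_spacer",.020),("upper_gear",.042),("flap",.06),("tray_floor",.008),("granite_top",.028),("micrometer_c",.01),("hex_bolt_c",.01)):
        for o in outline_of(n,th)[:4]: print(n,th,round(o['p'],2),rect(c,o['mask'],z)[0])
```

```text
[ 0.44588501 -0.38148058  0.31282642]
top upper_spacer 0.84 [384.6 127.2  60.6  63.1  47.5]
top upper_spacer 0.69 [694.1 -48.5  58.   44.3  65.5]
top upper_gear 0.52 [ 606.4 -257.3   43.8   46.6    1.1]
top upper_gear 0.52 [636.   -9.8  79.6 159.2   9.3]
top flap 0.82 [632.8 -10.1  81.3 155.7   9.7]
top flap 0.43 [540.7 202.1  59.4  60.3  59.8]
top flap 0.37 [ 546.5 -257.4   45.2   45.4    1.1]
top tray_floor 0.86 [544.8 216.5 130.3 130.8   9.2]
top granite_top 0.6 [ 575.7 -259.5  160.3  112.3    6.5]
top micrometer_c 0.7 [ 769.1 -239.4   44.2  126.6   45.3]
top hex_bolt_c 0.48 [ 636.8 -403.2   27.6   13.    29.5]
top hex_bolt_c 0.34 [ 549.1 -263.8   50.2   50.5    1.1]
side upper_spacer 0.91 [372.9 141.3  61.3  64.4  51. ]
side upper_spacer 0.46 [512.3 234.1  58.4   9.3  62.1]
side upper_spacer 0.17 [ 624.1 -283.2   51.7   67.3   34. ]
side upper_gear 0.5 [525.8 230.2  58.5  63.1  58.5]
side upper_gear 0.48 [ 603.9 -253.4   50.2   69.1   26.5]
side upper_gear 0.45 [ 559.1 -232.3  165.8  134.8    7.6]
side flap 0.68 [638.9 -19.7  94.1 178.3   9.2]
side tray_floor 0.62 [ 572.6 -305.9   52.2   75.8   33.9]
side tray_floor 0.56 [542.8 219.3 136.2 135.6   9.7]
side tray_floor 0.23 [ 588.  -279.8  176.   147.8    7.1]
side granite_top 0.74 [ 570.6 -251.   170.4  137.1    6.7]
side micrometer_c 0.69 [ 765.6 -236.9   45.5  136.    43.1]
side micrometer_c 0.44 [552.1 208.2  61.7  67.3  60.7]
side hex_bolt_c 0.49 [ 651.9 -401.2   59.1   24.8   23.3]
```

View pics/side8.png

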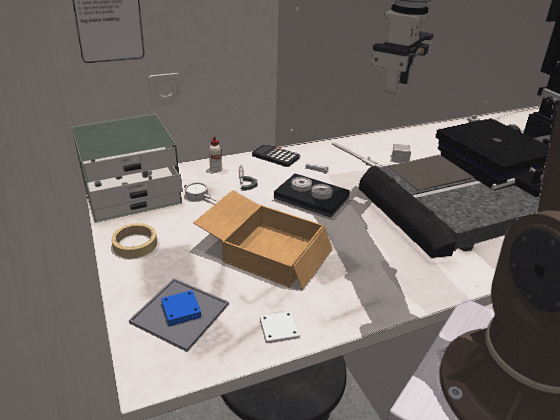

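The side view shows the flap folded back at (225,215), the squared blue pile in the tray at (181,306) and both gears flat on the granite at (302,184) and (322,191). The carton is empty. The micrometer and bolt haven't moved, so I hand in.

```bash
python3 -c "
from cell import workorder
print(workorder.sign_off())"
```

```text
the job is handed in; nothing more can be done
None
```

I unpacked the carton and handed the job in at about 33 s of the 72 s allowed. Sign-off gives no verdict, so the results below come from my own camera checks.

- **Flap:** folded right back. Its measured footprint lies about flat outside the carton (roughly 81 x 156 mm).
- **Spacers:** the upper one went into the tray first at (543.6, 215.6) mm. The lower one is on top at (543.4, 215.0) mm, with the sides parallel within about 1°. Both are within 4 mm of the tray's centre.
- **Gears:** both lie flat on the granite, at about (607, -257) and (549, -264) mm. The plate's centre is about (576, -260) mm, and the gap between them is roughly 7 mm.
- **Bystanders:** the micrometer moved less than 3 mm between the first and last measurements. The side camera puts the bolt within 2 mm of its start.

**What disagreed:**
- The last top-view outline of the bolt was cut short, probably hidden by the arm. It put the bolt 14 mm off, but the side camera and picture show it unmoved.
- The detector gave wrong labels to some objects, such as calling the spacer pile "flap". I resolved those by position and by looking at the pictures.

I gripped the upper spacer twice. The first grasp was too low to set it down in the tray, so I let go before lifting and took it again higher.

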